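# Set the packing jig's sliding stop to the sample carton

## Task

The sample carton is lined up on the packing jig. Loosen the orange T-handle clamp, slide the red stop along the rail until it rests against the side of the carton without pushing the carton out of its place, then turn the handle fully back so that the stop is clamped tight there. Let go, and leave the tape roll, the stapler and the blue box where they are.

Things in the scene. Friction and masses are not known exactly. Their poses are not given: they have to be found in the camera images.
- jig: Fixed packing jig: plywood board 260 (x) x 460 (y) x 12 mm; origin at the centre of its underside, on the bench. Along jig x = -90 mm an aluminium rail runs parallel to its y axis, 40 mm wide, 450 mm long, top 42 mm above the bench. A low fence (8 mm thick, top 34 mm above the bench) runs along y at x = +126 mm. The jig's yaw varies.
- stop (a joint): Position of the sliding stop along the rail in m (0 to 0.34), growing in the jig's +y, towards the carton; at 0 the handle's axis is at jig y = -170 mm, always at jig x = -90 mm. The stop is a dark steel saddle on the rail (62 x 60 mm, top 62 mm above the bench) with a red paddle. Clamp loose: it slides with about 2 N; tight: it holds about 20 N.
- stop_face (a point): Point on the flat +y face of the stop's red paddle, the face that goes against the carton: 85 mm in +x and 30 mm in +y from the handle's axis, 42 mm above the bench; axes as the jig's. The paddle is 12 mm thick, reaches from the rail to jig x = +65 mm, and spans 17 to 65 mm above the bench.
- clamp (a joint): Angle of the T-handle in rad, 0 to 1.5 (end stops). 0 = fully tight, the bar lies along the rail (jig y). It grows as the handle turns counter-clockwise seen from above, which loosens it; at 1.5 the bar lies across the rail. The stop is free from about 0.75 rad. Turning takes about 0.2 N m loose, up to 0.35 N m when tightening; it stays where it is left.
- clamp_grip (a point): Grip point in the middle of the orange T-handle's bar, on its vertical turning axis, 102 mm above the bench. The bar is 74 mm long (this point's y), 16 mm thick (its x), from 84 to 114 mm above the bench, on a 16 mm stem. It rides on the stop, so the stop can be slid by the handle.
- carton: Closed cardboard carton with brown tape, loose, 140 (x) x 160 (y) x 70 mm high, about 1.8 kg, lying square on the jig's board, axes parallel to the jig's, at jig +y from the stop; origin at the centre of its underside, 12 mm above the bench. A push on it of less than about 6 N does not move it.
- carton_face (a point): Middle of the carton's -y side, the side that faces the red paddle, 47 mm above the bench; axes as the carton's.
- tape_roll: Bystander: roll of brown tape lying flat, 104 mm across, 48 mm high; origin at the centre of its underside.
- stapler: Bystander: blue and black desk stapler, 150 x 36 x 60 mm; origin at the centre of its underside.
- blue_box: Bystander: flat blue box, 110 x 170 x 45 mm; origin at the centre of its underside.

How it is judged (in metres and radians):
On the way, in this order (a step that is already met when the one before it is completed fails the run):
1. the clamp is loosened (handle turned beyond 0.8 rad) (value of joint clamp above 0.8 rad), for 0.1 s.
2. with the clamp still loose, the stop is slid up to the carton (gap under 4 mm) (y of carton_face in the frame of stop_face below 0.004 m and value of joint clamp above 0.6 rad), for 0.1 s.
At the end, for the whole second after the job is handed in: The T-handle is tight again (joint under 0.25 rad), the red paddle's face is within 4 mm of the carton's side, the carton is within 8 mm of where it started, and stop and carton are at rest (value of joint clamp below 0.25 rad and y of carton_face in the frame of stop_face between -0.004 and 0.004 m and distance of carton from where it was at the start of the episode below 0.008 m and linear speed of carton below 0.01 m/s and velocity of joint stop between -0.005 and 0.005 m/s); the robot touches nothing.
It fails at once if the carton is pushed more than 12 mm from its place (distance of carton from where it was at the start of the episode above 0.012 m).
It fails at once if a bystander (tape roll, stapler, blue box) is moved more than 30 mm (distance of any of tape_roll, stapler, blue_box from where it was at the start of the episode above 0.03 m).
It also fails if it takes over 46 s, if anything falls off the work surface, if the arm or the gripper's body presses on something with over 40 N, if the wrist force passes 120 N, or if a joint passes its speed limit or range.

## Robot

A 6-joint arm with a two-finger parallel gripper is mounted at the origin on the work surface. World frame = base frame: x ahead of the robot, y to its left, z up, the work surface at z = 0. Lengths are in m, angles in degrees, forces in N, time in s.
With the tool pointing down it reaches from about 0.4 to 0.825 m from the base axis. Payload 7 kg.
Tool frame: the origin (TCP) lies at the centre of the arm's flange, where the gripper is bolted on; the fingertips stand 178 mm ahead of it and the grasp point (between the pads) lies 159 mm ahead of it (tip_reach is the distance from the TCP to the fingertips, in m); z points along the fingers, y is the line along which they close (so a half turn about z gives the same grasp; the last joint's range is limited). The gripper opens to 88 mm and grips with 3 to 60 N. Pads are 19 mm wide; open, the fingers measure 130 mm over their backs; the gripper's body (78 mm by 193 mm) begins 47 mm behind the grasp point.
Start: joints at [-48.696, 20.546, 0.682, 0, -70.136, -16.507], TCP at [0.283, -0.613, 0.405] pointing down, gripper open.
Joint ranges: [-176.03, 176.03], [-82.01, 121.73], [-58.28, 71.71], [-173.87, 95.51], [-174.79, -0.11], [-173.66, 173.66]. Speed limits (degrees/s): [136.94, 136.94, 172.46, 180, 180, 180].

## Interface

Orientations are given as [roll, pitch, yaw] about the fixed x, y, z axes, in that order (R = Rz(yaw) Ry(pitch) Rx(roll)).
In Python, from plant import * gives the robot as it stands.
- The arm moves only by the shell command python3 -m handwheel 'ROWS'. ROWS is JSON, a list of rows, each a list of 7 numbers: the opening, from -1 (shut) to 1 (fully open), then the shift along the tool's x, y, z as a fraction of full scale, then the turn, a rotation vector about the tool's x, y, z as a fraction of full scale. A call has 1 to 5 rows; each row shifts and turns the commanded pose from where the row before left it, along the tool's axes as they then stand; what a row does not reach is not made up. Full scale, the value 1, is 0.025 m for a shift and 6 degrees for a turn. A row lasts 1/8 s, in which the tool goes at most 62.5 mm and 10.7 degrees, less where a joint would pass 70% of its speed; a pose out of reach is approached as far as the arm can. A call with a number of a shift or a turn outside -1 to 1 is refused whole. A call with a gripper value outside its range is refused whole. The fingers move at their own pace and stop on an object; the grip force is fixed at half the most. Time passes only in rows, so rows that do not move let the fingers close. It gives the time, the measured TCP pose, the force, the opening and the grip force at its end, in the units of the state.
- get_obs(): the state, without advancing time (a new reading comes with each control period).
- snapshot(name): name is "scene" or "top" or "wrist"; returns a dict with "color" (420x560x3 uint8, red, green, blue), "fx", "fy", "cx", "cy" (pixels), "k1" (the pictures are not rectified: a ray, as slopes to the right and down, at radius r is drawn at 1 + k1 r^2 times it, then the intrinsics apply), "R" (3x3) and "t" (3): a world point X has camera coordinates R X + t; the wrist camera has in their place "tool_from_camera" (4x4, takes a point from camera to tool coordinates, whose origin is the TCP and whose axes are the flange's). Camera axes: x right, y down, z forward; pixel columns grow to the right and rows downward; lengths in m; the calibration is good to about 2 mm. A picture is of the moment at which its call begins: read the wrist's pose just before it. There is no depth.
- close_job(): hands the job in; it is judged then, once.
The state is a dict: "clock": time; "joint_pos": joint angles; "qvel": joint speeds; "tau": joint torques, N m; "tool_pos": TCP position; "orientation": TCP orientation; "force": force on the tool from outside, world axes, zero at the start; "moment": the same for the moment, N m; "opening": finger opening in m; "gripper_force": force on a finger pad.
Only numpy, scipy, OpenCV 4.12 (cv2) and the standard library are available. Lean on these libraries where they do the work, as an engineer would, in place of code of your own. Each camera call takes 0.05 s, during which the arm holds its last target. There are 200 camera calls.

## Working session

There is one attempt and no reset: what is moved stays moved. The work goes in short steps, Python scripts to look and compute and a shell command to move; the robot and the scene stay as the last step left them, time stands still between calls to the robot, and variables do not carry over. Pictures are saved under pics/ and viewed, at most 10 in all, crops included, and the job is handed in when it is done.

```bash
mkdir -p pics
cat > h.py <<'E'
from plant import *
import numpy as np, cv2
from scipy.spatial.transform import Rotation as Ro
def ray(s,uv):
    K=np.array([[s["fx"],0,s["cx"]],[0,s["fy"],s["cy"]],[0,0,1.]])
    d=(np.asarray(uv,float).reshape(-1,2)-[s["cx"],s["cy"]])/[s["fx"],s["fy"]]
    n=d.copy()
    for _ in range(20): n=d/(1+s["k1"]*(n**2).sum(1,keepdims=True))
    return np.c_[n,np.ones(len(n))]
def pose(s,o=None):
    if "R" in s and s["R"] is not None:
        R=np.array(s["R"]);return R.T,-R.T@np.array(s["t"])
    T=np.array(s["tool_from_camera"]);Rt=Ro.from_euler('xyz',o["orientation"],degrees=True).as_matrix()
    return Rt@T[:3,:3],Rt@T[:3,3]+np.array(o["tool_pos"])
def onplane(s,uv,z,o=None):
    R,c=pose(s,o);d=ray(s,uv)@R.T
    return c+d*((z-c[2])/d[:,2:])
E
python3 - <<'E'
from h import *
print(get_obs())
for n in("top","scene"):
    s=snapshot(n);cv2.imwrite(f"pics/{n}0.png",s["color"][:,:,::-1]);np.save(f"pics/{n}0.npy",s,allow_pickle=True)
    print(n,pose(s)[1],s["fx"],s["k1"])
E
```

```text
{'clock': 0.0, 'joint_pos': array([-4.86965525e+01,  2.05921717e+01,  6.31228305e-01, -1.99941909e-02,
       -7.01365639e+01, -1.65074655e+01]), 'qvel': array([ 0.0322238 ,  0.05923143, -0.02293748,  0.03369838, -0.03682972,
       -0.01185497]), 'tau': array([-8.23904193e-04, -5.82716775e+01,  2.93055171e+01,  6.99745104e+00,
        6.75518837e-03, -1.47328960e-04]), 'tool_pos': array([ 0.28299985, -0.61257887,  0.40369518]), 'orientation': array([ 1.79901171e+02, -9.68760221e-03, -1.55210819e+02]), 'force': array([0.7327828 , 0.0547533 , 0.44684801]), 'moment': array([ 0.04565544, -0.01827032, -0.05663046]), 'gripper_force': 0.0, 'opening': 0.08738221374901035}
top [ 0.40679523 -0.03211291  1.81484895] 515.3322488747898 -0.1713525789030089
scene [1.3652187  0.25956478 0.81911115] 402.751463464925 -0.07747887518129175
```

View pics/top0.png

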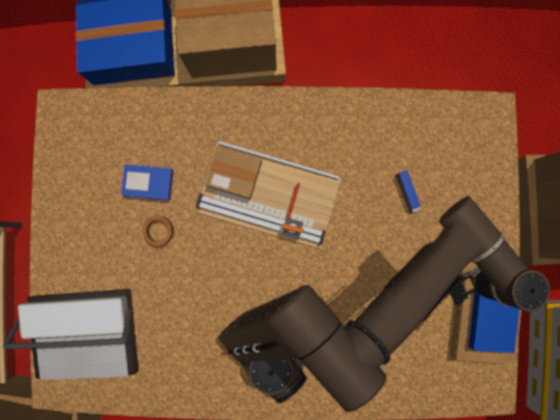

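View pics/scene0.png

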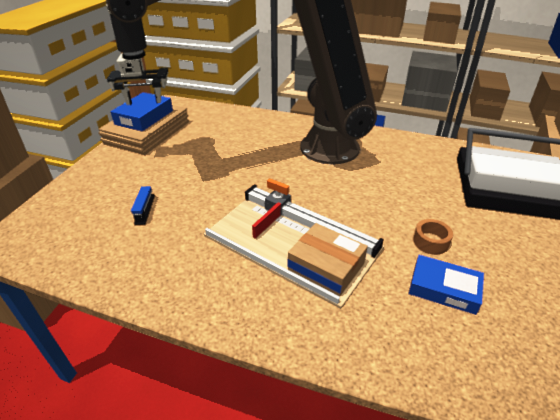

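The top view shows the jig with carton at (235,172), the red paddle at (293,203), and the orange handle at (292,229). The bar lies along the rail (200,202)–(323,240). The bystanders are well clear on both sides of the jig. The scene view agrees.

Run:
```python
from h import *
for n,box in(("top",(170,250,190,350)),("scene",(170,250,230,310))):
    s=np.load(f"pics/{n}0.npy",allow_pickle=True).item()
    hsv=cv2.cvtColor(s["color"],cv2.COLOR_RGB2HSV);r0,r1,c0,c1=box
    H,S,V=[hsv[:,:,i].astype(int) for i in range(3)]
    roi=np.zeros(H.shape,bool);roi[r0:r1,c0:c1]=1
    for nm,m,z in(("orange",(H>=5)&(H<=14)&(S>190)&(V>150)&roi,.114),("red",((H<=4)|(H>174))&(S>150)&(V>80)&roi,.065)):
        k,l,st,ce=cv2.connectedComponentsWithStats(m.astype(np.uint8))
        if k<2: print(n,nm,'none');continue
        i=1+np.argmax(st[1:,4]);p=np.argwhere(l==i)[:,::-1].astype(np.float32)
        re=cv2.minAreaRect(p);P=onplane(s,p,z)
        d=np.linalg.svd((P-P.mean(0))[:,:2])[2][0]
        print(n,nm,st[i],ce[i],re,P.mean(0).round(4),np.degrees(np.arctan2(d[1],d[0])))
s=np.load("pics/top0.npy",allow_pickle=True).item()
w=onplane(s,[[200,202],[323,240],[219,143],[340,179]],.04);print(w.round(3))
for a,b in((1,0),(3,2)):
    d=w[a]-w[b];print(np.degrees(np.arctan2(d[1],d[0])))
cv2.imwrite("pics/topcrop.png",cv2.resize(s["color"][135:255,190:350,::-1],None,fx=5,fy=5,interpolation=cv2.INTER_CUBIC))
```

```text
top orange [283 225  19   7  54] [292.2037037  227.96296296] ((292.0294189453125, 227.88238525390625), (18.432706832885742, 3.152963161468506), 14.03624439239502) [ 0.4348 -0.0635  0.114 ] 76.38809851473302
top red [287 185  12  34  60] [291.95 203.2 ] ((292.2393798828125, 201.42669677734375), (2.19604754447937, 34.74568176269531), 15.708637237548828) [ 0.5198 -0.063   0.065 ] 163.74822092474153
scene orange [267 179  22  10  81] [277.55555556 183.39506173] ((277.5616760253906, 183.33563232421875), (22.120777130126953, 3.745316743850708), 20.556045532226562) [ 0.4428 -0.0611  0.114 ] 75.87155275304193
scene red [253 202  28  36 173] [264.57803468 217.3699422 ] ((264.2268981933594, 217.59970092773438), (9.354297637939453, 42.20186233520508), 36.25383758544922) [ 0.5469 -0.064   0.065 ] -9.383656740399465
[[ 0.523  0.255  0.04 ]
 [ 0.395 -0.171  0.04 ]
 [ 0.73   0.193  0.04 ]
 [ 0.607 -0.23   0.04 ]]
-106.68649852567546
-106.27868540904888
```

View pics/topcrop.png

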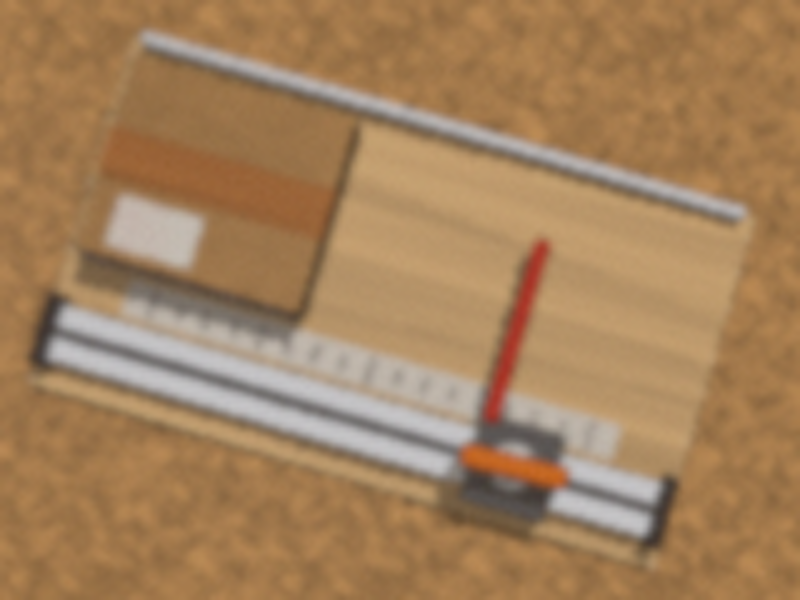

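The crop shows the bar along the rail and the carton's near edge at crop (358,130)–(303,318). Jig yaw is about -16.4°. I'm moving above the handle now.

```bash
A='[1,-0.82,0.967,0,0,0,0]'
python3 -m handwheel '[[1,-0.4,0.5,0,0,0,0],[1,-0.82,0.967,0,0,0,0],[1,-0.82,0.967,0,0,0,0],[1,-0.82,0.967,0,0,0,0],[1,-0.82,0.967,0,0,0,0]]'
python3 -m handwheel '[[1,-0.82,0.967,0,0,0,0],[1,-0.82,0.967,0,0,0,0],[1,-0.82,0.967,0,0,0,0],[1,-0.82,0.967,0,0,0,0],[1,-0.82,0.967,0,0,0,0]]'
python3 -m handwheel '[[1,-0.82,0.967,0,0,0,0],[1,-0.82,0.967,0,0,0,0],[1,-0.82,0.967,0,0,0,0],[1,-0.82,0.967,0,0,0,0],[1,-0.82,0.967,0,0,0,0]]'
python3 -m handwheel '[[1,-0.82,0.967,0,0,0,0],[1,-0.82,0.967,0,0,0,0],[1,-0.4,0.45,0,0,0,0],[1,0,0,0.3,0,0,-1],[1,0,0,0.3,0,0,-1]]'
python3 -m handwheel '[[1,0,0,0.3,0,0,-1],[1,0,0,0.3,0,0,-1],[1,0,0,0.3,0,0,-1],[1,0,0,0,0,0,-1],[1,0,0,0,0,0,-1]]'
python3 -m handwheel '[[1,0,0,0,0,0,-1],[1,0,0,0,0,0,-0.13],[1,0,0,0,0,0,0]]'
python3 - <<'E'
from h import *
o=get_obs();s=snapshot("wrist");np.save("pics/w1.npy",[s,o],allow_pickle=True);cv2.imwrite("pics/w1.png",s["color"][:,:,::-1])
print(o["tool_pos"],o["orientation"],o["joint_pos"],o["force"],s["tool_from_camera"])
E
```

```text
clock: 0.72
tool_pos: [0.3209, -0.4732, 0.4046]
orientation: [180.0, 0.0, -155.2]
force: [0.4, 0.5, 0.4]
opening: 0.0876
gripper_force: 0.0
clock: 1.35
tool_pos: [0.3629, -0.3207, 0.4046]
orientation: [180.0, 0.0, -155.2]
force: [-0.4, -0.4, -0.2]
opening: 0.088
gripper_force: 0.0
clock: 1.98
tool_pos: [0.405, -0.1682, 0.4046]
orientation: [180.0, 0.0, -155.2]
force: [1.2, -0.1, -0.2]
opening: 0.0876
gripper_force: 0.0
clock: 2.6
tool_pos: [0.4264, -0.0938, 0.3894]
orientation: [180.0, 0.0, -143.0]
force: [-0.7, 0.4, -0.6]
opening: 0.0875
gripper_force: 0.0
clock: 3.22
tool_pos: [0.4263, -0.0942, 0.3669]
orientation: [180.0, -0.0, -113.0]
force: [0.2, 0.1, -0.4]
opening: 0.0876
gripper_force: 0.0
clock: 3.6
tool_pos: [0.4266, -0.0942, 0.3672]
orientation: [-180.0, 0.0, -106.5]
force: [-0.1, 0.2, -0.0]
opening: 0.0875
gripper_force: 0.0
[ 0.42660135 -0.09416048  0.36715298] [-1.79998505e+02  2.82287287e-03 -1.06536010e+02] [ 1.35944298e+01 -7.75287803e-01 -3.09817568e+01 -1.95681405e-03
 -5.97908211e+01 -3.01294556e+01] [-0.07491545  0.17426705 -0.02930069] [[-4.85166199e-04 -9.66355107e-01 -2.57211141e-01  6.91837222e-02]
 [ 9.99999695e-01 -3.11441960e-04 -7.16152970e-04  9.64781536e-04]
 [ 6.11951739e-04 -2.57211410e-01  9.66354964e-01  2.00247794e-02]
 [ 0.00000000e+00  0.00000000e+00  0.00000000e+00  1.00000000e+00]]
```

View pics/w1.png

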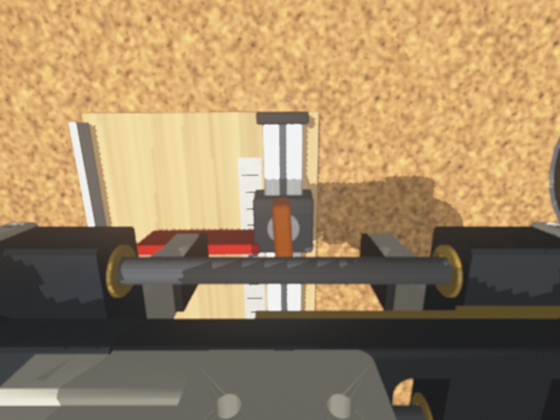

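The wrist view shows the bar centred at column 283, far end at row 200. The saddle spans (254–313, 191–250) with a round boss about (283,228), the red paddle is left, and the rest is hidden behind the gripper.

Run:
```python
from h import *
s,o=np.load("pics/w1.npy",allow_pickle=True)
c=s["color"];hsv=cv2.cvtColor(c,cv2.COLOR_RGB2HSV)
H,S,V=[hsv[:,:,i].astype(int) for i in range(3)]
for r in range(194,262,4): 
    x=np.where((H[r,240:330]<=14)&(S[r,240:330]>190)&(V[r,240:330]>80))[0]+240
    print(r,(x.min(),x.max()) if len(x) else None,V[r,283],c[r,283])
a=np.radians(-16.4);ex=np.array([np.cos(a),np.sin(a)]);ey=np.array([-ex[1],ex[0]])
T=o["tool_pos"][:2]
f=lambda uv,z:np.round([ (onplane(s,[uv],z,o)[0,:2]-T)@e for e in(ex,ey)],4)
print("end084",f((283,199),.084),"end114",f((283,204),.114),"boss",f((283,228),.063))
print("saddle",f((254,191),.062),f((313,191),.062),f((254,250),.062),f((313,250),.062))
print("bar line 114",onplane(s,[(282,206),(284,254)],.114,o))
print("rail line",onplane(s,[(283,124),(283,190)],.042,o))
st=np.load("pics/top0.npy",allow_pickle=True).item()
w=onplane(st,[[261.6,161],[250.6,198.6]],.082);d=w[0]-w[1];print(w,np.degrees(np.arctan2(d[1],d[0])))
print("carton face rel TCP in jig",[(w.mean(0)[:2]-T)@e for e in(ex,ey)])
```

```text
194 None 92 [92 89 87]
198 None 112 [112  78  60]
202 None 120 [120  79  57]
206 None 156 [156  91  54]
210 None 175 [175 101  55]
214 None 175 [175  99  53]
218 None 174 [174  99  51]
222 None 175 [175  98  49]
226 None 173 [173  97  48]
230 None 174 [174  97  48]
234 None 173 [173  95  46]
238 None 172 [172  95  44]
242 (np.int64(287), np.int64(287)) 171 [171  95  44]
246 (np.int64(240), np.int64(249)) 171 [171  95  44]
250 (np.int64(240), np.int64(249)) 171 [171  94  45]
254 None 172 [172  94  44]
258 None 74 [74 68 65]
end084 [-0.0001 -0.0036] end114 [-0.0002 -0.0068] boss [0.0001 0.0322]
saddle [ 0.0287 -0.0064] [-0.0298 -0.0062] [0.0306 0.0569] [-0.0312  0.057 ]
bar line 114 [[ 0.42574951 -0.09926747  0.114     ]
 [ 0.43636252 -0.05778024  0.114     ]]
rail line [[ 0.40648924 -0.16175912  0.042     ]
 [ 0.42579302 -0.09700763  0.042     ]]
[[0.66130162 0.04117575 0.082     ]
 [0.53316171 0.07691867 0.082     ]] -15.585732047347316
carton face rel TCP in jig [np.float64(0.12043116302564794), np.float64(0.19515029063372083)]
```

```bash
python3 -m handwheel '[[1,-0.62,0,0.3,0,0,0],[1,-0.62,0,0.7,0,0,0],[1,0,0,1,0,0,0],[1,0,0,1,0,0,0],[1,0,0,0.8,0,0,0]]'
python3 -m handwheel '[[1,0,0,0.4,0,0,0],[1,0,0,0,0,0,0],[-1,0,0,0,0,0,0],[-1,0,0,0,0,0,0],[-1,0,0,0,0,0,0]]'
python3 -m handwheel '[[-1,0,0,0,0,0,0],[-1,0,0,0,0,0,0]]'
python3 - <<'E'
from h import *
o=get_obs();s=snapshot("scene");cv2.imwrite("pics/s2.png",cv2.resize(s["color"][130:270,180:390,::-1],None,fx=3.5,fy=3.5))
print(o["tool_pos"],o["force"],o["moment"],o["opening"],o["gripper_force"])
E
```

```text
clock: 4.28
tool_pos: [0.4354, -0.0637, 0.2708]
orientation: [180.0, -0.0, -106.5]
force: [0.1, 0.4, 0.4]
opening: 0.0875
gripper_force: 0.0
clock: 4.9
tool_pos: [0.4357, -0.0644, 0.2626]
orientation: [-179.9, 0.0, -106.4]
force: [-0.1, 0.3, -0.4]
opening: 0.0629
gripper_force: 0.0
clock: 5.15
tool_pos: [0.4356, -0.0644, 0.2623]
orientation: [-180.0, 0.0, -106.4]
force: [-0.3, -0.3, -1.2]
opening: 0.0433
gripper_force: 0.0
[ 0.43556227 -0.06438362  0.26226599] [-0.25594947 -0.33237422 -1.22623499] [-0.01383207  0.10942335 -0.0188628 ] 0.04327592346741417 0.0
```

View pics/s2.png

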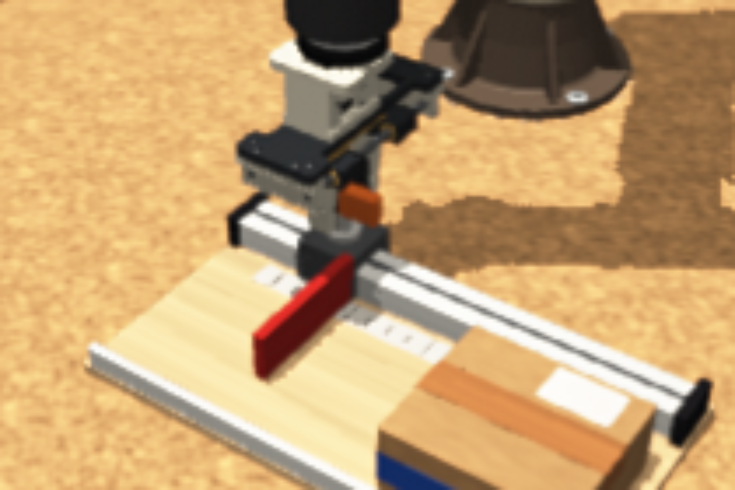

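The scene crop shows the fingers astride the orange bar at about crop (345,200). They're still closing, so I keep going.

```bash
python3 -m handwheel '[[-1,0,0,0,0,0,0],[-1,0,0,0,0,0,0],[-1,0,0,0,0,0,0],[-1,0,0,0,0,0,0]]'
python3 -m handwheel '[[-1,0,0,0,0,0,-0.5],[-1,0,0,0,0,0,-0.8],[-1,0,0,0,0,0,-0.8]]'
```

```text
clock: 5.7
tool_pos: [0.436, -0.0644, 0.2622]
orientation: [-179.9, 0.0, -106.4]
force: [4.4, -3.5, -4.3]
opening: 0.0159
gripper_force: 29.5
clock: 6.08
tool_pos: [0.436, -0.0645, 0.2622]
orientation: [-179.9, -0.0, -93.7]
force: [4.8, -4.7, -4.3]
opening: 0.0159
gripper_force: 29.9
```

```bash
python3 -m handwheel '[[-1,0,0,0,0,0,-1],[-1,0,0,0,0,0,-1],[-1,0,0,0,0,0,-1],[-1,0,0,0,0,0,-1],[-1,0,0,0,0,0,-1]]'
python3 -m handwheel '[[-1,0,0,0,0,0,-1],[-1,0,0,0,0,0,-1],[-1,0,0,0,0,0,-1],[-1,0,0,0,0,0,-1],[-1,0,0,0,0,0,-0.5]]'
python3 -m handwheel '[[-1,0,0,0,0,0,0],[-1,0,0,0,0,0,0]]'
python3 - <<'E'
from h import *
o=get_obs();print(o["force"],o["moment"],o["joint_pos"])
E
```

```text
clock: 6.7
tool_pos: [0.4361, -0.0644, 0.2622]
orientation: [-179.9, -0.0, -63.6]
force: [4.6, -2.5, -5.6]
opening: 0.0158
gripper_force: 30.0
clock: 7.32
tool_pos: [0.4361, -0.0644, 0.2622]
orientation: [-180.0, -0.1, -36.7]
force: [5.0, -3.1, -4.7]
opening: 0.0159
gripper_force: 30.0
clock: 7.58
tool_pos: [0.4361, -0.0644, 0.2622]
orientation: [-180.0, -0.1, -36.8]
force: [4.7, -2.8, -6.0]
opening: 0.0157
gripper_force: 29.9
[ 4.65770986 -2.76084025 -6.00613053] [-1.09493742 -1.55696757  0.07786288] [ 1.74076698e+01  7.13746623e+00 -3.88989620e+01  3.30914868e-02
 -4.38995546e+01  3.57587335e+01]
```

```bash
python3 -m handwheel '[[-1,-0.14,-0.375,0,0,0,0],[-1,-0.28,-0.75,0,0,0,0],[-1,-0.28,-0.75,0,0,0,0],[-1,-0.28,-0.75,0,0,0,0],[-1,0,0,0,0,0,0]]'
python3 -m handwheel '[[-1,-0.28,-0.75,0,0,0,0],[-1,-0.14,-0.375,0,0,0,0],[-1,0,0,0,0,0,0]]'
python3 - <<'E'
from h import *
for n in("top","scene","wrist"):
    o=get_obs();s=snapshot(n);np.save(f"pics/{n}3.npy",[s,o],allow_pickle=True)
    b=s["color"][:,:,::-1]
    if n=="top":b=b[130:250,180:350];a=cv2.resize(b,(560,400),interpolation=cv2.INTER_CUBIC)
    elif n=="scene": cv2.imwrite("pics/scene3.png",cv2.resize(b[170:310,200:400],(800,560),interpolation=cv2.INTER_CUBIC))
    else: cv2.imwrite("pics/w3.png",b)
E
```

```text
clock: 8.2
tool_pos: [0.4559, 0.0039, 0.2622]
orientation: [-179.9, -0.0, -36.7]
force: [3.6, 0.7, -2.9]
opening: 0.0157
gripper_force: 29.9
clock: 8.57
tool_pos: [0.464, 0.032, 0.2622]
orientation: [-180.0, -0.0, -36.8]
force: [5.2, 1.0, -4.3]
opening: 0.0155
gripper_force: 29.9
```

View pics/scene3.png

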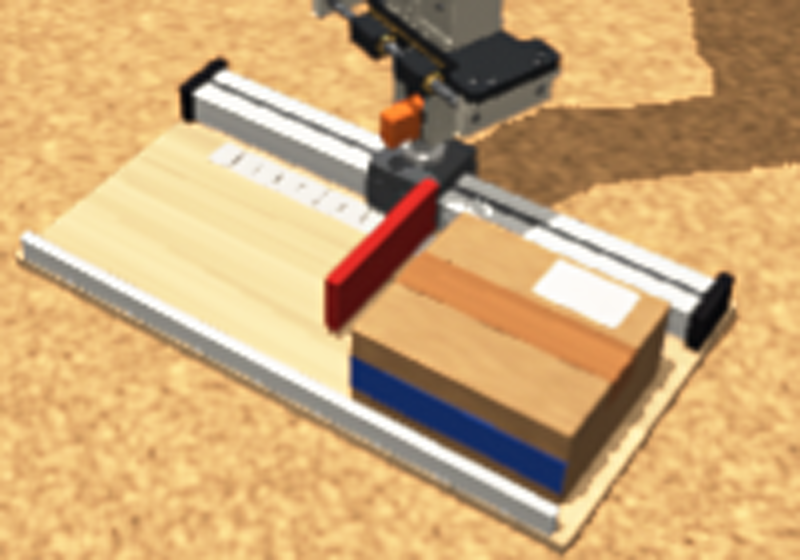

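View pics/w3.png

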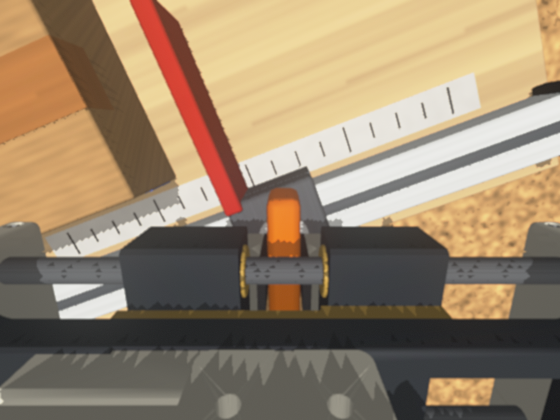

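The wrist view shows the paddle's top +y edge from (131,0) to (228,215). The carton's top edge runs (33,0)–(132,197) and its bottom edge (90,0)–(177,180). Next I measure the gap.

```bash
cat > gap.py <<'E'
from h import *
a=np.radians(-16.4);ex=np.array([np.cos(a),np.sin(a)]);ey=np.array([-ex[1],ex[0]])
def edge(s,o,p,q,z,w=9):
    g=cv2.GaussianBlur(s["color"],(3,3),0).astype(float);pts=[]
    for r in range(max(p[1],q[1],0) if 0 else min(p[1],q[1])+5,max(p[1],q[1])-10,4):
        u=int(round(p[0]+(q[0]-p[0])*(r-p[1])/(q[1]-p[1])));lo=max(u-w,1)
        d=np.abs(g[r,lo+1:u+w+2]-g[r,lo-1:u+w]).sum(1);pts.append((lo+np.argmax(d),r))
    P=onplane(s,pts,z,o)[:,:2]-o["tool_pos"][:2]
    y=P@ey;x=P@ex;k=np.abs(y-np.median(y))<.004;f=np.polyfit(x[k],y[k],1)
    k=np.abs(y-np.polyval(f,x))<.002;f=np.polyfit(x[k],y[k],1)
    return np.polyval(f,.085),np.degrees(np.arctan(f[0])),k.sum(),len(k),x.min(),x.max()
E
python3 - <<'E'
from gap import *
s,o=np.load("pics/wrist3.npy",allow_pickle=True)
print("paddle",edge(s,o,(131,0),(228,215),.065))
print("ctop",edge(s,o,(33,0),(132,197),.082))
print("cbot",edge(s,o,(90,0),(177,180),.012))
E
```

```text
paddle (np.float64(0.029768727444357258), np.float64(0.37979447536574323), np.int64(50), 50, np.float64(0.03542920559657324), np.float64(0.1496890806188064))
ctop (np.float64(0.06826989045793361), np.float64(0.3162554239659579), np.int64(46), 46, np.float64(0.06414464629894086), np.float64(0.1577192841944582))
cbot (np.float64(0.06969157120145944), np.float64(0.26530962586023693), np.int64(42), 42, np.float64(0.06364085652390067), np.float64(0.18423750119095977))
```

```bash
python3 -m handwheel '[[-1,-0.234,-0.617,0,0,0,0],[-1,-0.234,-0.617,0,0,0,0],[-1,0,0,0,0,0,0],[-1,0,0,0,0,0,0]]'
python3 - <<'E'
from gap import *
o=get_obs();s=snapshot("wrist");np.save("pics/wrist4.npy",[s,o],allow_pickle=True);cv2.imwrite("pics/w4.png",s["color"][:,:,::-1])
print(o["tool_pos"],o["force"])
print("paddle",edge(s,o,(131,0),(228,215),.065))
E
```

```text
clock: 9.22
tool_pos: [0.4729, 0.0631, 0.2622]
orientation: [-180.0, -0.0, -36.8]
force: [5.8, 0.1, -5.2]
opening: 0.0156
gripper_force: 29.9
[0.47292907 0.06306958 0.26221482] [ 5.78370878  0.1399655  -5.15387596]
paddle (np.float64(0.029694136946834575), np.float64(0.3889499458924149), np.int64(50), 50, np.float64(0.03542206529416654), np.float64(0.1496885675220913))
```

View pics/w4.png

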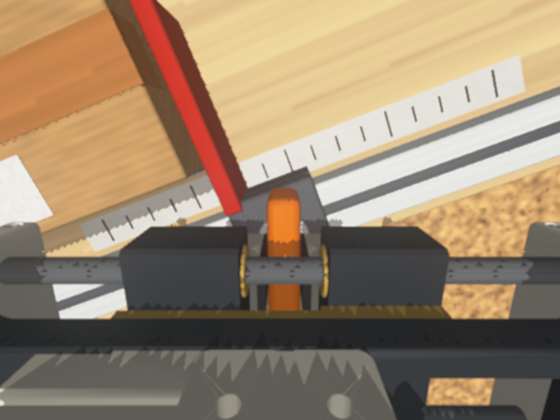

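The gap is now small, with the carton's top edge from (105,0) to (190,180).

```bash
python3 - <<'E'
from gap import *
s,o=np.load("pics/wrist4.npy",allow_pickle=True)
print("ctop",edge(s,o,(105,0),(190,180),.082))
E
python3 -m handwheel '[[-1,-0.043,-0.112,0,0,0,0],[-1,0,0,0,0,0,0],[-1,0,0,0,0,0,0]]'
python3 - <<'E'
from gap import *
o=get_obs();print(o["tool_pos"],o["force"],o["force"][:2]@ey)
E
```

```text
ctop (np.float64(0.03574360241359173), np.float64(-0.0014418138862547967), np.int64(42), 42, np.float64(0.06157169509304386), np.float64(0.14560223503067737))
clock: 9.65
tool_pos: [0.4736, 0.0655, 0.2622]
orientation: [-180.0, -0.0, -36.8]
force: [5.9, -1.4, -4.9]
opening: 0.0156
gripper_force: 29.9
[0.4736441  0.06552194 0.26219568] [ 5.91444031 -1.38257931 -4.87162135] 0.34356403864827334
```

```bash
python3 -m handwheel '[[-1,-0.021,-0.056,0,0,0,0],[-1,0,0,0,0,0,0],[-1,0,0,0,0,0,0]]' 
python3 -m handwheel '[[-1,-0.014,-0.037,0,0,0,0],[-1,0,0,0,0,0,0],[-1,0,0,0,0,0,0]]'
python3 - <<'E'
from gap import *
o=get_obs();s=snapshot("wrist");np.save("pics/wrist5.npy",[s,o],allow_pickle=True)
print(o["tool_pos"],o["force"],o["force"][:2]@ey)
print("paddle",edge(s,o,(131,0),(228,215),.065))
print("ctop",edge(s,o,(115,0),(200,180),.082,6))
E
```

```text
clock: 10.02
tool_pos: [0.474, 0.0668, 0.2622]
orientation: [180.0, -0.0, -36.8]
force: [6.4, -2.2, -5.2]
opening: 0.0161
gripper_force: 29.9
clock: 10.4
tool_pos: [0.4743, 0.0677, 0.2622]
orientation: [180.0, -0.0, -36.8]
force: [5.9, -3.0, -5.4]
opening: 0.0156
gripper_force: 29.9
[0.47427825 0.06771419 0.26220607] [ 5.85623699 -2.99231171 -5.38197598] -1.217107956388058
paddle (np.float64(0.02950482988687646), np.float64(0.33944865130039503), np.int64(50), 50, np.float64(0.035399313288016224), np.float64(0.14962886867656675))
ctop (np.float64(0.030954641093702804), np.float64(0.0065684157109058465), np.int64(42), 42, np.float64(0.05982981052521533), np.float64(0.1438822571139287))
```

```bash
python3 -m handwheel '[[-1,-0.014,-0.037,0,0,0,0],[-1,0,0,0,0,0,0],[-1,0,0,0,0,0,0]]' 
python3 -m handwheel '[[-1,-0.011,-0.03,0,0,0,0],[-1,0,0,0,0,0,0],[-1,0,0,0,0,0,0]]'
python3 - <<'E'
from gap import *
o=get_obs();s=snapshot("wrist");np.save("pics/wrist6.npy",[s,o],allow_pickle=True);cv2.imwrite("pics/w6.png",cv2.resize(s["color"][0:220,80:280,::-1],None,fx=2.7,fy=2.7))
print(o["tool_pos"],o["force"],o["force"][:2]@ey)
print("paddle",edge(s,o,(131,0),(228,215),.065))
print("ctop",edge(s,o,(118,0),(203,180),.082,6))
E
```

```text
clock: 10.82
tool_pos: [0.4745, 0.0685, 0.2622]
orientation: [180.0, -0.0, -36.8]
force: [5.8, -2.8, -4.1]
opening: 0.0158
gripper_force: 29.9
clock: 11.2
tool_pos: [0.4746, 0.0688, 0.2622]
orientation: [179.9, -0.0, -36.8]
force: [6.8, -6.4, -3.8]
opening: 0.0158
gripper_force: 29.9
[0.47461125 0.06880789 0.26219009] [ 6.78319354 -6.44290745 -3.77412491] -4.265594407888809
paddle (np.float64(0.029136147545104185), np.float64(0.31936033728558444), np.int64(50), 50, np.float64(0.03534212825361818), np.float64(0.14950675823067705))
ctop (np.float64(0.029837180178437294), np.float64(-0.03363280321491511), np.int64(42), 42, np.float64(0.059578445032439316), np.float64(0.14326692980595257))
```

View pics/w6.png

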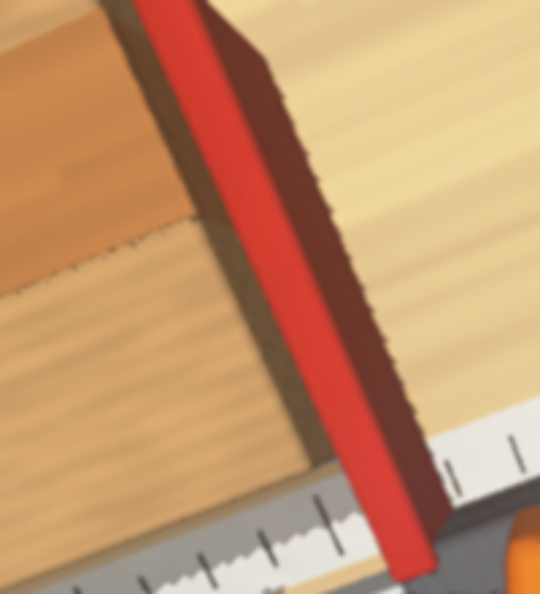

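The paddle is in contact: the force rose to about 4 N and the tool stopped advancing. Vision puts the gap at about 0.7 mm or less. I ease off slightly and turn the handle back.

```bash
python3 -m handwheel '[[-1,0.005,0.012,0,0,0,0],[-1,0,0,0,0,0,0.5],[-1,0,0,0,0,0,1],[-1,0,0,0,0,0,1],[-1,0,0,0,0,0,1]]'
python3 -m handwheel '[[-1,0,0,0,0,0,1],[-1,0,0,0,0,0,1],[-1,0,0,0,0,0,1],[-1,0,0,0,0,0,1],[-1,0,0,0,0,0,1]]'
python3 -m handwheel '[[-1,0,0,0,0,0,1],[-1,0,0,0,0,0,1],[-1,0,0,0,0,0,0.8],[-1,0,0,0,0,0,0.35],[-1,0,0,0,0,0,0]]'
python3 - <<'E'
from gap import *
o=get_obs();print(o["tool_pos"],o["force"],o["force"][:2]@ey,o["moment"])
E
```

```text
clock: 11.88
tool_pos: [0.4746, 0.0687, 0.2622]
orientation: [180.0, -0.1, -58.0]
force: [6.6, -4.8, -3.9]
opening: 0.016
gripper_force: 30.0
clock: 12.5
tool_pos: [0.4746, 0.0687, 0.2622]
orientation: [180.0, -0.1, -88.0]
force: [6.1, -5.2, -3.6]
opening: 0.016
gripper_force: 30.0
clock: 13.12
tool_pos: [0.4746, 0.0687, 0.2622]
orientation: [-180.0, -0.1, -106.8]
force: [5.9, -5.0, -3.9]
opening: 0.0157
gripper_force: 30.0
[0.47457593 0.06869368 0.26220441] [ 5.91194996 -4.95063974 -3.8860235 ] -3.0800293207074283 [-1.90154148 -2.20579293  0.22924567]
```

```bash
python3 -m handwheel '[[1,0,0,0,0,0,0],[1,0,0,0,0,0,0],[1,0,0,0,0,0,0],[1,0,0,0,0,0,0],[1,0,0,0,0,0,0]]'
python3 -m handwheel '[[1,0,0,0,0,0,0],[1,0,0,0,0,0,0],[1,0,0,-0.6,0,0,0],[1,0,0,-1,0,0,0],[1,0,0,-1,0,0,0]]'
python3 -m handwheel '[[1,0,0,-1,0,0,0],[1,0,0,-1,0,0,0],[1,1,0,-0.6,0,0,0],[1,1,0,0,0,0,0],[1,0,0,0,0,0,0]]'
python3 - <<'E'
from gap import *
o=get_obs();s=snapshot("wrist");cv2.imwrite("pics/w7.png",s["color"][:,:,::-1])
print(o["tool_pos"],o["force"])
t=snapshot("top")
cv2.imwrite("pics/top7.png",t["color"][:,:,::-1])
E
```

```text
clock: 13.75
tool_pos: [0.4747, 0.0701, 0.2622]
orientation: [180.0, -0.0, -106.7]
force: [-0.2, -0.6, 0.6]
opening: 0.0601
gripper_force: 0.0
clock: 14.38
tool_pos: [0.4747, 0.07, 0.3277]
orientation: [180.0, -0.0, -106.7]
force: [-0.2, 0.1, -0.3]
opening: 0.0877
gripper_force: 0.0
clock: 15.0
tool_pos: [0.4598, 0.0211, 0.3924]
orientation: [-180.0, 0.0, -106.8]
force: [-0.0, -0.4, 0.4]
opening: 0.0879
gripper_force: 0.0
[0.4598095  0.02112655 0.39242034] [-0.0155305  -0.37699008  0.38363246]
```

View pics/w7.png

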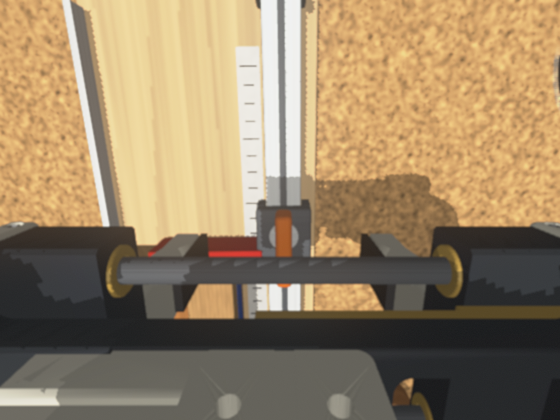

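The bar lies along the rail again at (283,205–285), the paddle is at the carton, and the gripper is clear.

```bash
python3 -c "
from plant import *
print(close_job())"
```

```text
the job is handed in; nothing more can be done
None
```

The job is handed in: I loosened the clamp, slid the red stop until it touched the carton, and turned the handle back tight; the gripper is clear and never went near the tape roll, stapler or blue box (no verdict was returned).

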